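# Clear the gift box lid and hold its paper seal down with the press block

### The arm

A 7-joint arm with a two-finger parallel gripper is mounted at the origin on the work surface. World frame = base frame: x ahead of the robot, y to its left, z up, the work surface at z = 0. Lengths are in m, angles in rad, forces in N, time in s.
With the tool pointing down it reaches from about 0.4 to 0.85 m from the base axis. Payload 10.4 kg.
Tool frame: the origin (TCP) lies between the finger pads; the fingertips stand manip.tip_reach ahead of it and the grasp point (between the pads) is the TCP (manip.tip_reach is the distance from the TCP to the fingertips, in m); z points along the fingers, y is the line along which they close (so a half turn about z gives the same grasp; the last joint's range is limited). The gripper opens to 85 mm and grips with 20 to 120 N. Pads are 22 mm wide; open, the fingers measure 114 mm over their backs; the gripper's body (76 mm by 85 mm) begins 54 mm behind the grasp point. The pads swing forward as they close: fully open they stand 13 mm farther back than shut.
Start: joints at [1.146, 0.332, -0.065, 1.46, 0.022, 1.35, -0.088], TCP at [0.244, -0.575, 0.25] pointing down, gripper open.
Joint ranges: [-2.6, 2.6], [-0.5, 2.12], [-1.47, 1.34], [0.16, 2.42], [-1.27, 4.41], [0.06, 2.06], [-2.6, 2.6]. Speed limits (rad/s): [2.22, 2.22, 2.79, 2.79, 3.14, 3.14, 3.14].

### API

Orientations are given as a unit quaternion [w, x, y, z].
In Python, from plant import manip, cam, read_state gives the robot as it stands (manip), with the cameras (cam) and the readings as plain functions.
- The arm moves only by the tool inch_along, called as name(argument=value, ...), one argument or row to a line, values as JSON. Schema: {"type":"object","properties":{"offsets":{"type":"array","items":{"type":"array","items":{"type":"array","items":{"type":"number"},"minItems":6,"maxItems":6},"minItems":1,"maxItems":10},"minItems":1,"maxItems":1},"jaw":{"type":"number"},"only":{"type":"string"},"quiet":{"type":"boolean"},"lines":{"type":"string"}},"required":["offsets"],"additionalProperties":false}. offsets is a list that holds a single list of rows (three levels of brackets), with 1 to 10 rows, each of 6 numbers: dx, dy, dz in shares of the most that a row can go, 1 being 62.5 mm, then a rotation vector rx, ry, rz in units of 0.1 rad; each row shifts and turns the commanded pose from where the row before left it, along the tool's axes as they then stand; what a row does not reach is not made up. A row lasts 1/8 s, in which the tool goes at most 0.0625 m and 0.188 rad, less where a joint would pass 70% of its speed; a pose out of reach is approached as far as the arm can. jaw is the opening from 0.0 (shut) to 1.0 (fully open), set as the call begins (left out keeps the last). The fingers move at their own pace and stop on an object; the grip force is fixed at half the most. Time passes only in rows, so rows that do not move let the fingers close. The tool returns the time, the measured TCP pose, the force, the opening and the grip force at its end. only (a regular expression) keeps the lines of the reply that match it, lines (a string "A,B") keeps lines A to B, and quiet returns only ok. Input that does not fit is refused with a message, and nothing moves.
- read_state(): the state, without advancing time (a new reading comes with each control period).
- cam.camera(name): name is "side" or "top" or "wrist"; returns a dict with "pixels" (384x512x3 uint8, red, green, blue), "fovy" (degrees; the focal length in pixels is half the picture's height over the tangent of half this angle, whatever the lens; pixels are square), "cx", "cy" (the principal point, pixels), "eye" and "orientation" of the camera in the world. Camera axes: x right, y down, z forward; pixel columns grow to the right and rows downward; lengths in m; the calibration is good to about 2 mm. A picture is of the moment at which its call begins. There is no depth.
- manip.sign_off(): hands the job in; it is judged then, once.
The state is a dict: "clock": time; "joints": joint angles; "qd": joint speeds; "tau": joint torques, N m; "tool_pos": TCP position; "eef_rot": TCP orientation; "contact_force": force on the tool from outside, world axes, zero at the start; "ft_torque": the same for the moment, N m; "opening": opening from 0.0 (shut) to 1.0 (fully open); "grip_force": force on a finger pad.
Only numpy, scipy, OpenCV 4.12 (cv2) and the standard library are available. Lean on these libraries where they do the work, as an engineer would, in place of code of your own. Each camera call takes 0.05 s, during which the arm holds its last target. There are 200 camera calls.

### The job

Take the wooden press block by its handle and, with the block and not the fingers, sweep the three wood chips off the lid of the sloping gift box so that they drop to the table. Then hold the block's sole flat on the sloping lid, lengthwise over the paper seal so as to cover it, and push lightly so that the padded lid sinks about half of its 12 mm travel, never down to its stop (there is glass inside). Leave the other things on the bench where they are, and finish while still holding the block pressed there: do not let go.

Things in the scene. Friction and masses are not known exactly. Their poses are not given: they have to be found in the camera images.
- press: brown wood press block, about 0.2 kg, standing on its sole on the table to the right of the gift box. Sole 100 x 36 x 18 mm, felt below; on its middle an upright handle 50 x 24 mm, from 18 to 78 mm above the underside. Origin: centre of the sole's underside; x along the 100 mm length, y across it (grip the handle's 24 mm along y), z up the handle
- giftbox: fixed dark gift box on a plywood rest, as one piece; origin on the table under the lid's centre, x away from the robot when unturned, z straight up. Footprint about 130 x 204 mm, its lid slopes 0.2 rad down towards -x (the robot)
- lid_top (a point): centre of the lid's top face, 95 mm above the table when not pressed. Lid plane 122 mm along x (up the slope) by 204 mm along y; z is the outward normal of the lid, 0.2 rad off vertical. It moves with the lid
- lid (a joint): how far the lid is pushed in along its own normal, in m: 0 free, 0.012 at its stop. It rides on padding that acts as a spring: about 1 N to start it moving, then 1 N per mm (about 6 to 7 N half way down)
- seal_mid (a point): centre of the white paper seal on the lid's top face, a flat strip 80 mm (its x) by 24 mm (its y), under 1 mm thick; z along the lid's normal. Its long side runs up the slope, parallel to the lid's x; it lies midway up the slope, up to 50 mm to either side of the lid's centre along y
- chip0: light wood chip 30 x 18 x 10 mm on the lid, origin at the centre of its underside
- chip1: light wood chip 26 x 20 x 10 mm on the lid, origin at the centre of its underside
- chip2: light wood chip 34 x 16 x 10 mm on the lid, origin at the centre of its underside
- tape: bystander: roll of tape lying flat, 90 mm diameter, 48 mm high, origin under its centre
- sample: bystander: finished dark box 90 x 120 x 60 mm, origin under its centre
- mug: bystander: steel mug 76 mm diameter, 100 mm high, origin under its centre
- blanks: bystander: stack of cream box blanks 150 x 110 x 22 mm, origin under its centre

How it is judged:
By the outcome, as a careful person would: the job done as asked, in the order asked, and still so for the second after the job is handed in, while the arm keeps its last pose, push and grip.
It also fails if it takes over 45 s, if anything falls off the work surface, if the arm or the gripper's body presses on something with over 40 N, if the wrist force passes 120 N, or if a joint passes its speed limit or range.

## Working session

There is one attempt and no reset: what is moved stays moved. The work goes in short steps, Python scripts to look and compute and a tool call to move; the robot and the scene stay as the last step left them, time stands still between calls to the robot, and variables do not carry over. Pictures are saved under pics/ and viewed, at most 10 in all, crops included, and the job is handed in when it is done.

```bash
ls; mkdir -p pics; python3 - <<'E'
from plant import manip, cam, read_state
import cv2,numpy as np
print(manip.tip_reach, read_state())
for n in("top","side"):
    c=cam.camera(n); np.savez(f'pics/{n}0.npz',**c)
    print(n,{k:v for k,v in c.items() if k!='pixels'})
    cv2.imwrite(f'pics/{n}0.png',c['pixels'][:,:,::-1])
E
```

```text
pics
plant.py
0.019 {'clock': 0.0, 'joints': array([ 1.14640556,  0.33288863, -0.06472768,  1.4609597 ,  0.021599  ,
        1.34989051, -0.08849928]), 'qd': array([-0.00103144,  0.00228925, -0.00077301, -0.00110078, -0.00120495,
        0.00021952, -0.00252356]), 'tau': array([-1.14088496e-03, -6.25450730e+01,  4.89747268e-02, -3.91610491e+01,
        1.63398689e-02,  9.81626072e-03,  1.19381657e-06]), 'tool_pos': array([ 0.2442896 , -0.57489523,  0.24949674]), 'eef_rot': array([-7.04395472e-04,  9.79883249e-01,  1.99570272e-01, -1.72720312e-04]), 'contact_force': array([-0.2222934 , -0.30335312,  0.64373594]), 'ft_torque': array([-0.04269928,  0.00477791, -0.05097206]), 'grip_force': 0.0, 'opening': 1.0018408930919664}
top {'fovy': 56.6631873842855, 'cx': 255.6584036188951, 'cy': 195.28845977213936, 'eye': array([0.31100747, 0.07084366, 1.19712483]), 'orientation': array([-0.05131975,  0.71546538, -0.69400414,  0.06191797])}
side {'fovy': 50.07915767041053, 'cx': 259.077553463422, 'cy': 191.07129383022564, 'eye': array([0.06844018, 0.645833  , 0.85036856]), 'orientation': array([ 0.11974139, -0.29358375,  0.87884335, -0.3565178 ])}
```

View pics/top0.png

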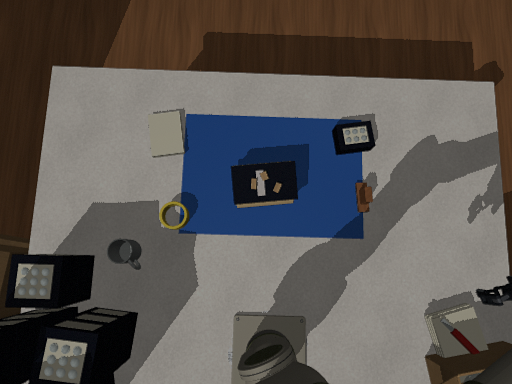

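View pics/side0.png

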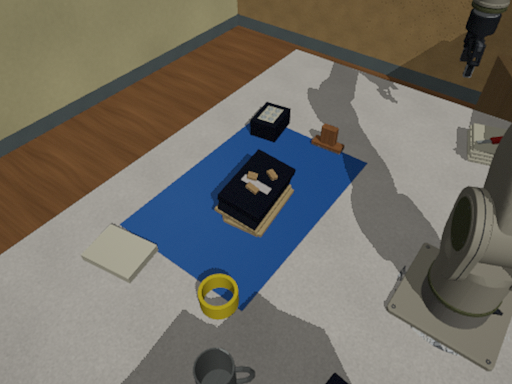

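The top view shows the box at about (265,184), the seal at (261,182), and chips at (254,183), (264,175) and (278,188). The press is at (364,196), the sample at (354,136), the tape at (173,215), the mug at (124,251) and the blanks at (167,133). The side view shows the same layout, with the press at (328,140).

```bash
cat > h.py <<'E'
import numpy as np, cv2
from scipy.spatial.transform import Rotation as R
def rot(q): return R.from_quat(np.r_[q[1:],q[0]])
def grab(n,tag):
    from plant import manip, cam, read_state
    c=cam.camera(n); np.savez(f'pics/{n}{tag}.npz',**c); return c
def load(n,tag): return dict(np.load(f'pics/{n}{tag}.npz'))
def f(c): return 192/np.tan(np.radians(float(c['fovy']))/2)
def ray(c,u,v):
    d=np.array([(u-c['cx'])/f(c),(v-c['cy'])/f(c),1]); return c['eye'],rot(c['orientation']).apply(d)
def on(c,u,v,z=0,p=None,n=(0,0,1)):
    e,d=ray(c,u,v); p=np.array([0,0,z]) if p is None else p; n=np.array(n)
    return e+d*np.dot(p-e,n)/np.dot(d,n)
def proj(c,P):
    q=rot(c['orientation']).inv().apply(np.array(P)-c['eye']); return np.array([c['cx'],c['cy']])+f(c)*q[...,:2]/q[...,2:]
def tri(c1,p1,c2,p2):
    A=[];b=[]
    for c,p in((c1,p1),(c2,p2)):
        e,d=ray(c,*p); d=d/np.linalg.norm(d); M=np.eye(3)-np.outer(d,d); A.append(M); b.append(M@e)
    return np.linalg.lstsq(np.vstack(A),np.hstack(b),rcond=None)[0]
def blobs(c,roi,lo,hi,mn=8):
    x0,y0,x1,y1=roi; h=cv2.cvtColor(c['pixels'][y0:y1,x0:x1],cv2.COLOR_RGB2HSV)
    m=cv2.inRange(h,lo,hi); n,l,s,ce=cv2.connectedComponentsWithStats(m)
    return [(s[i,4],ce[i]+[x0,y0],(np.argwhere(l==i)[:,::-1]+[x0,y0])) for i in range(1,n) if s[i,4]>=mn]
E
python3 - <<'E'
from h import *
t=load('top','0');s=load('side','0')
def crop(c,x0,y0,x1,y1): return cv2.resize(c['pixels'][y0:y1,x0:x1,::-1],(400,300),interpolation=cv2.INTER_CUBIC)
a=np.hstack([crop(t,225,150,305,210),crop(t,330,170,398,221)])
b=np.hstack([crop(s,205,145,305,220+0),crop(s,290,115,370,175)])
cv2.imwrite('pics/crop0.png',np.vstack([a,b]))
for c,rs in((t,((225,150,305,215),(345,165,390,225))),(s,((205,145,305,240),(300,115,360,165)))):
  for r in rs:
    for bl in blobs(c,r,(5,70,60),(25,255,255)):
        print(r,bl[0],bl[1].round(1),cv2.minAreaRect(bl[2].astype(np.float32)))
  print('seal',[(b[0],b[1].round(1),cv2.minAreaRect(b[2].astype(np.float32))) for b in blobs(c,rs[0],(0,0,120),(180,60,255))])
E
```

```text
(225, 150, 305, 215) 54 [263.9 175.7] ((263.800048828125, 175.6000213623047), (8.049844741821289, 6.260990142822266), 63.43495178222656)
(225, 150, 305, 215) 59 [253.3 183.1] ((253.5, 183.5), (11.0, 5.0), 90.0)
(225, 150, 305, 215) 58 [276.9 187.1] ((276.8793029785156, 187.0517120361328), (5.756555557250977, 9.841852188110352), 21.801410675048828)
(225, 150, 305, 215) 203 [264.1 203.1] ((264.5025634765625, 203.0291748046875), (3.6622426509857178, 55.49029541015625), 84.95755004882812)
(345, 165, 390, 225) 262 [363.9 197. ] ((364.41802978515625, 196.59837341308594), (28.609294891357422, 14.847861289978027), 84.80557250976562)
seal [(np.int32(144), array([259.9, 184. ]), ((259.8924560546875, 182.836181640625), (24.419818878173828, 6.952054023742676), 83.2901611328125))]
(205, 145, 305, 240) 89 [271.8 174.1] ((271.88458251953125, 174.076904296875), (12.203404426574707, 7.488452911376953), 56.3099365234375)
(205, 145, 305, 240) 82 [252.  175.1] ((252.0, 175.0), (8.0, 10.0), 90.0)
(205, 145, 305, 240) 92 [251.6 187.9] ((251.5244140625, 187.71954345703125), (13.587118148803711, 6.71547269821167), 38.65980911254883)
(205, 145, 305, 240) 743 [259.7 214.8] ((258.0639953613281, 215.14801025390625), (41.12000274658203, 79.2400131225586), 73.73979187011719)
(300, 115, 360, 165) 534 [328.2 138.6] ((329.6034240722656, 137.2413787841797), (30.639728546142578, 23.76900291442871), 21.801406860351562)
seal [(np.int32(103), array([209.9, 148.7]), ((212.5, 150.5), (11.0, 15.0), 90.0)), (np.int32(175), array([257.1, 184.4]), ((255.9097442626953, 183.77508544921875), (29.901941299438477, 7.115905284881592), 29.47589111328125))]
```

View pics/crop0.png

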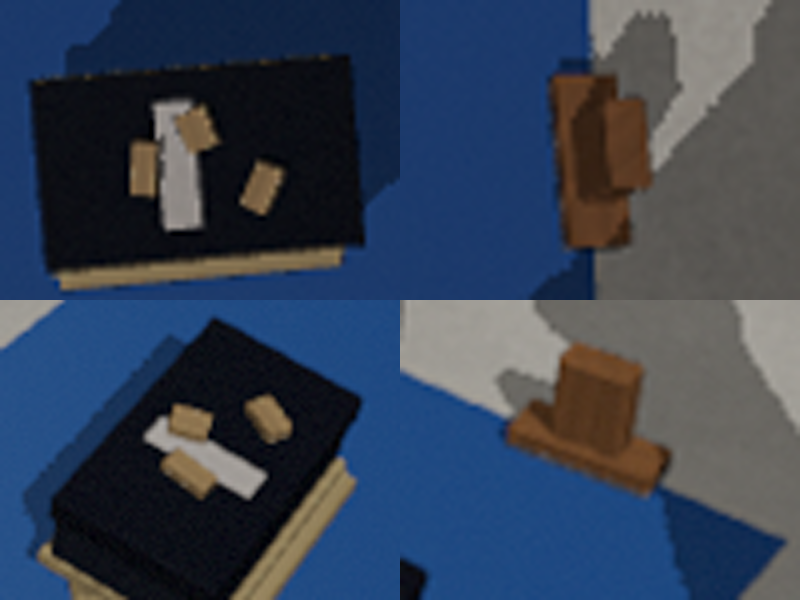

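The crops show the lid edges, with the seal running up the slope. Two chips lie on or beside the seal, at about (253.3,183) and (264,175.7). The third is to the right at (277,187). The press handle top is at about (368.8,194.5), with its length near world x.

```bash
python3 - <<'E'
from h import *
from scipy.optimize import least_squares
t=load('top','0');s=load('side','0')
px=lambda x,y,k,o:(x/k+o[0],y/k+o[1])
L=[px(x,y,5,(225,150)) for x,y in((32,80),(350,56),(362,243),(48,270))]
S=[px(x,y,4,(205,145)) for x,y in((52,507-300),(213,320-300),(360,402-300))] # UL? side view
zs=(.107,.107,.083,.083)
P=[on(t,*p,z) for p,z in zip(L,zs)]; print(np.round(P,4)); C=np.mean(P,0)
v=P[0]-P[1]+P[3]-P[2]; yaw=np.arctan2(-v[0],v[1]); print('C',C,'yaw',yaw, np.linalg.norm(v)/2)
n=R.from_euler('ZY',[yaw,-.2]).apply([0,0,1]); C=np.r_[C[:2],.095]
Rl=R.from_euler('ZY',[yaw,-.2])
loc=np.array([[61,102,0],[61,-102,0],[-61,-102,0],[-61,102,0]])/1e3
print('reproj top',proj(t,Rl.apply(loc)+C).round(1)); print(np.round(L,1)); print('reproj side',proj(s,Rl.apply(loc)+C).round(1),np.round(S,1))
for nm,c,p in(('seal t',t,(260.4,183)),('seal s',s,(256.3,184))):
    print(nm,Rl.inv().apply(on(c,*p,p=C,n=n)-C).round(4))
for c,ps in((t,((263.9,175.7),(253.3,183.1),(276.9,187.1))),(s,((252,174),(251.6,187.3),(271.8,173.5)))):
    for p in ps: print('chip',Rl.inv().apply(on(c,*p,p=C+.009*n,n=n)-C).round(4))
Q=[on(t,*p,.018) for p in((355.9,182.4),(366.6,182.4),(369.1,211.7),(358,211.7))]
print('sole',np.round(Q,4),np.mean(Q,0)); v=Q[0]-Q[3]+Q[1]-Q[2]; print('press yaw',np.arctan2(v[1],v[0]),np.linalg.norm(v)/2)
print('handle',on(t,368.8,194.5,.078),on(s,330.4,127,.078),tri(t,(368.8,194.5),s,(330.4,127)))
hs=[on(s,x/5+290,y/5+115,.078) for x,y in((175,42),(242,62),(237,78),(158,60))]; print(np.round(hs,4))
hs=[on(s,x/5+290,y/5+115,.018) for x,y in((106,135),(250,192),(267,155))]; print('sole side',np.round(hs,4))
E
```

```text
[[ 0.5782  0.1359  0.107 ]
 [ 0.6004 -0.0639  0.107 ]
 [ 0.485  -0.0759  0.083 ]
 [ 0.4615  0.1223  0.083 ]]
C [0.53127429 0.02958153 0.095     ] yaw 0.11443109246710607 0.20031746003581413
reproj top [[230.8 165.7]
 [295.3 160.6]
 [298.2 199.1]
 [234.  204.4]]
[[231.4 166. ]
 [295.  161.2]
 [297.4 198.6]
 [234.6 204. ]]
reproj side [[218.6 193.8]
 [259.7 148.5]
 [297.3 169.5]
 [259.7 218.5]] [[218.  196.8]
 [258.2 150. ]
 [295.  170.5]]
seal t [-0.0005  0.0136 -0.    ]
seal s [ 0.002   0.0142 -0.    ]
chip [0.0214 0.0013 0.009 ]
chip [0.001  0.0362 0.009 ]
chip [-0.0174 -0.0365  0.009 ]
chip [ 0.026  -0.0003  0.009 ]
chip [0.0034 0.0384 0.009 ]
chip [-0.0147 -0.0358  0.009 ]
sole [[ 0.557  -0.2826  0.018 ]
 [ 0.5582 -0.3191  0.018 ]
 [ 0.4584 -0.3254  0.018 ]
 [ 0.4572 -0.2881  0.018 ]] [ 0.50771965 -0.30380494  0.018     ]
press yaw 0.0589926046729429 0.09996853551458902
handle [ 0.50632679 -0.30551103  0.078     ] [ 0.51041288 -0.30600206  0.078     ] [ 0.50758646 -0.30410974  0.08007633]
[[ 0.5332 -0.312   0.078 ]
 [ 0.4897 -0.319   0.078 ]
 [ 0.4842 -0.3031  0.078 ]
 [ 0.5321 -0.2897  0.078 ]]
sole side [[ 0.554  -0.2745  0.018 ]
 [ 0.4531 -0.2806  0.018 ]
 [ 0.4621 -0.3186  0.018 ]]
```

```bash
cat >> h.py <<'E'
C=np.array([.531,.0295,.095]); YAW=.115; RL=R.from_euler('ZY',[YAW,-.2])
DOWN=R.from_euler('x',np.pi)
def go(p,Rt):
    "translation in current tool axes, rotation vector in current tool axes"
    from plant import manip, cam, read_state
    s=read_state(); r=rot(s['eef_rot'])
    print('t',round(s['clock'],2),'move',r.inv().apply(np.array(p)-s['tool_pos']).round(4),'turn',(r.inv()*Rt).as_rotvec().round(3),'F',s['contact_force'].round(1))
def press(yaw): return R.from_euler('z',yaw)*DOWN
def lid(x,y,z): return RL.apply([x,y,z])+C
E
python3 -c "
from h import *
go([.507,-.304,.17],press(.06))"
```

```text
t 0.1 move [ 0.3477 -0.1465  0.0798] turn [-0.001  0.     0.342] F [-0.1 -0.5  1.6]
```

The manual's scale: shifts go in shares of 62.5 mm and turns go in units of 0.1 rad. Converting my numbers, 0.0435 m is 0.696, -0.0183 m is -0.2928, 0.171 rad is 1.71.

inch_along(
  offsets=[
    [[0.696,-0.2928,0.16,0,0,0],[0.696,-0.2928,0.16,0,0,0],[0.696,-0.2928,0.16,0,0,0],[0.696,-0.2928,0.16,0,0,0],[0.696,-0.2928,0.16,0,0,0],[0.696,-0.2928,0.16,0,0,0],[0.696,-0.2928,0.16,0,0,0],[0.696,-0.2928,0.16,0,0,0],[0,0,0,0,0,1.71],[0,0,0,0,0,1.71]],
  ],
  jaw=1.0,
)

```text
clock: 1.35
tool_pos: [0.5076, -0.3036, 0.1697]
eef_rot: [-0.0, 1.0, 0.028, -0.0]
contact_force: [0.9, 0.0, -0.5]
opening: 1.001
grip_force: 0.0
```

inch_along(
  offsets=[
    [[0,0,0,0,0,0],[0,0,0,0,0,0]],
  ],
)

```text
clock: 1.6
tool_pos: [0.5074, -0.3044, 0.1702]
eef_rot: [-0.0, 0.999, 0.032, -0.0]
contact_force: [0.2, -0.9, -0.2]
opening: 1.0
grip_force: 0.0
```

```bash
python3 - <<'E'
from h import *
go([.507,-.304,.17],press(.06))
c=grab('wrist','1'); cv2.imwrite('pics/w1.png',c['pixels'][:,:,::-1])
print(c['eye'],rot(c['orientation']).as_matrix().round(2))
for zz,nm in((.078,'h'),(.018,'s')):
  hl=(.025,.012) if nm=='h' else (.05,.018)
  print(nm,proj(c,press(.06).apply([[a*hl[0],b*hl[1],0] for a,b in((1,1),(1,-1),(-1,-1),(-1,1))])+[.507,-.304,zz]).round(1))
E
```

```text
t 1.6 move [-0.0003 -0.0004  0.0002] turn [-0.     0.     0.004] F [ 0.2 -0.9 -0.2]
[ 0.57857202 -0.30133529  0.29478138] [[ 0.06 -0.96 -0.28]
 [-1.   -0.06 -0.02]
 [-0.    0.28 -0.96]]
h [[271.8 170.6]
 [236.2 170.5]
 [237.1 239. ]
 [270.7 239.1]]
s [[276.4 125.7]
 [232.8 125.5]
 [234.7 237.2]
 [274.1 237.4]]
```

View pics/w1.png

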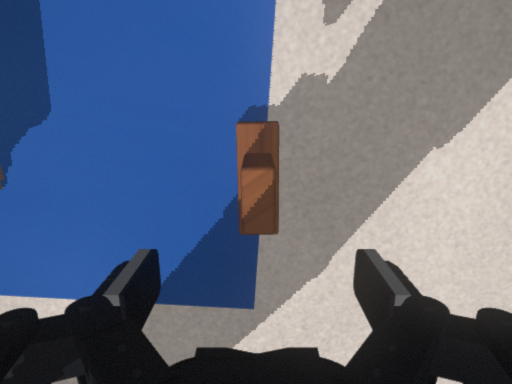

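The wrist view shows the sole at columns 237–279, rows 122–234, with the handle top near (258,167) and the finger pads centred on about column 257. The block is well aligned, needing about 2 mm in +x, so I'll descend.

Converted, 0.002 m is 0.032, 0.0015 m is 0.024, -0.01 rad is -0.1.

inch_along(
  offsets=[
    [[0.032,0.024,0.4,0,0,-0.1],[0,0,0.48,0,0,0],[0,0,0.48,0,0,0],[0,0,0.32,0,0,0],[0,0,0.192,0,0,0],[0,0,0.112,0,0,0],[0,0,0,0,0,0]],
  ],
)

```text
clock: 2.52
tool_pos: [0.5097, -0.3058, 0.0465]
eef_rot: [0.0, 0.999, 0.035, 0.0]
contact_force: [-0.1, 0.5, 0.8]
opening: 1.0
grip_force: 0.0
```

inch_along(
  offsets=[
    [[0,0,0,0,0,0],[0,0,0,0,0,0],[0,0,0,0,0,0],[0,0,0,0,0,0],[0,0,0,0,0,0],[0,0,0,0,0,0],[0,0,0,0,0,0],[0,0,0,0,0,0]],
  ],
  jaw=0.0,
)

```text
clock: 3.52
tool_pos: [0.5097, -0.3059, 0.0467]
eef_rot: [0.0, 0.999, 0.035, 0.0]
contact_force: [-1.6, -0.0, 4.8]
opening: 0.277
grip_force: 59.5
```

inch_along(
  offsets=[
    [[0,0,-0.16,0,0,0],[0,0,-0.32,0,0,0],[0,0,-0.64,0,0,0],[0,0,-0.64,0,0,0],[0,0,-0.64,0,0,0],[0,0,0,0,0,0],[0,0,0,0,0,0]],
  ],
)

```text
clock: 4.4
tool_pos: [0.5092, -0.3056, 0.1962]
eef_rot: [-0.0, 0.999, 0.035, -0.0]
contact_force: [-0.1, 0.7, -3.5]
opening: 0.274
grip_force: 59.2
```

```bash
python3 - <<'E'
from h import *
go([.507,-.304,.2],press(.06))
for n in('side','wrist'):
  c=grab(n,'2'); 
  cv2.imwrite(f'pics/{n}2.png',c['pixels'][:,:,::-1] if n=='wrist' else cv2.resize(c['pixels'][50:200,240:440,::-1],(800,600)))
E
```

```text
t 4.4 move [-0.002  -0.0018 -0.0038] turn [-0.    0.    0.01] F [-0.1  0.7 -3.5]
```

View pics/side2.png

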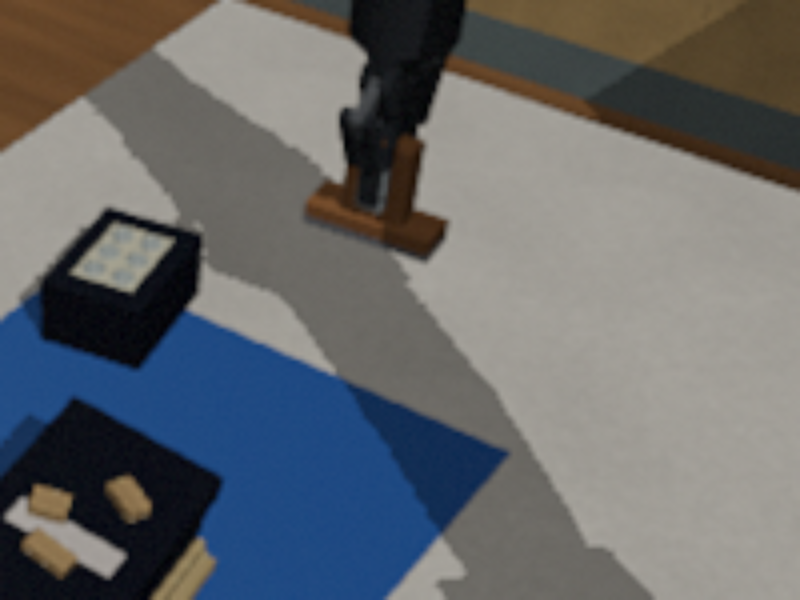

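The side crop shows the block held by its handle and clear of the table at about (375,215), with the fingers around the handle. Next is the sweep start pose.

inch_along(
  offsets=[
    [[0,0,-0.16,0,1,-0.22],[0,0,-0.16,0,1,-0.22],[0,0,0,0,0,0]],
  ],
)

```text
clock: 4.88
tool_pos: [0.5069, -0.3068, 0.2159]
eef_rot: [-0.003, 0.994, 0.055, 0.099]
contact_force: [0.5, -1.1, -2.7]
opening: 0.271
grip_force: 59.2
```

```bash
python3 -c "
from h import *
go(lid(.003,-.08,.12),RL*DOWN)"
```

```text
t 4.88 move [ 0.0395 -0.2515  0.0096] turn [ 0.005  0.001 -0.003] F [ 0.5 -1.1 -2.7]
```

Converted, -0.0314 m is -0.5024, 0.005 m is 0.08, 0.005 rad is 0.05.

inch_along(
  offsets=[
    [[0.08,-0.5024,0.016,0,0,0],[0.08,-0.5024,0.016,0,0,0],[0.08,-0.5024,0.016,0,0,0],[0.08,-0.5024,0.016,0,0,0],[0.08,-0.5024,0.016,0,0,0],[0.08,-0.5024,0.016,0,0,0],[0.08,-0.5024,0.016,0,0,0],[0.072,-0.5024,0.048,0.05,0.01,-0.03],[0,0,0,0,0,0],[0,0,0,0,0,0]],
  ],
)

```text
clock: 6.12
tool_pos: [0.5204, -0.0518, 0.2126]
eef_rot: [-0.006, 0.993, 0.058, 0.099]
contact_force: [0.1, -0.1, -2.6]
opening: 0.275
grip_force: 59.3
```

```bash
python3 - <<'E'
from h import *
go(lid(.003,-.08,.0497),RL*DOWN)
a=grab('top','3');b=grab('wrist','3')
cv2.imwrite('pics/m3.png',np.hstack([cv2.resize(a['pixels'][140:220,220:320,::-1],(400,320)),cv2.resize(b['pixels'][:,:,::-1],(400,320))]))
E
```

```text
t 6.12 move [-0.0008  0.0005  0.0695] turn [-0.     0.001  0.003] F [ 0.1 -0.1 -2.6]
```

View pics/m3.png

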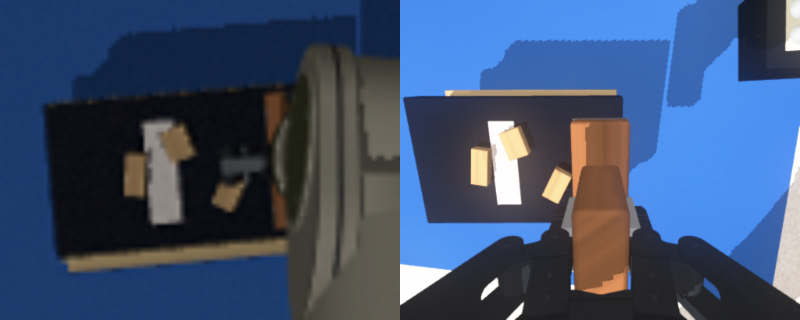

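The block is above the lid's right end. The wrist half shows the seal at about (505,162) and three chips to its left and right, all clear of the block's path down. I'll descend to about 3 mm above the lid.

inch_along(
  offsets=[
    [[-0.016,0.008,0.32,0,0,0.03],[0,0,0.32,0,0,0],[0,0,0.24,0,0,0],[0,0,0.16,0,0,0],[0,0,0.072,0,0,0],[0,0,0,0,0,0]],
  ],
)

```text
clock: 6.98
tool_pos: [0.5335, -0.0507, 0.145]
eef_rot: [-0.006, 0.993, 0.057, 0.1]
contact_force: [-0.7, 0.5, -1.5]
opening: 0.273
grip_force: 59.5
```

```bash
python3 -c "
from h import *
go(lid(.003,.14,.0497),RL*DOWN)"
```

```text
t 6.97 move [-0.0005 -0.22    0.0007] turn [-0.    -0.001 -0.001] F [-0.7  0.5 -1.5]
```

Converted, -0.015 m is -0.24.

inch_along(
  offsets=[
    [[0,-0.24,0,0,0,0],[0,-0.24,0,0,0,0],[0,-0.24,0,0,0,0],[0,-0.24,0,0,0,0],[0,-0.24,0,0,0,0],[0,-0.24,0,0,0,0],[0,-0.24,0,0,0,0],[0,-0.24,0,0,0,0]],
  ],
)

```text
clock: 7.98
tool_pos: [0.5195, 0.0697, 0.145]
eef_rot: [-0.006, 0.993, 0.057, 0.1]
contact_force: [-0.5, -0.2, -2.4]
opening: 0.276
grip_force: 59.5
```

inch_along(
  offsets=[
    [[0,-0.24,0,0,0,0],[0,-0.24,0,0,0,0],[0,-0.24,0,0,0,0],[0,-0.24,0,0,0,0],[0,-0.24,0,0,0,0],[0,-0.24,0,0,0,0],[0,-0.16,0,0,0,0],[0,0,0,0,0,0]],
  ],
)

```text
clock: 8.98
tool_pos: [0.508, 0.1689, 0.145]
eef_rot: [-0.006, 0.993, 0.058, 0.1]
contact_force: [0.4, -0.3, -2.5]
opening: 0.271
grip_force: 59.5
```

```bash
python3 - <<'E'
from h import *
go(lid(.001,.014,.12),RL*DOWN)
a=grab('top','4');b=grab('side','4')
cv2.imwrite('pics/m4.png',np.hstack([cv2.resize(a['pixels'][140:260,170:320,::-1],(400,320)),cv2.resize(b['pixels'][110:260,150:337,::-1],(400,320))]))
E
```

```text
t 8.97 move [-0.0023  0.127  -0.0697] turn [-0.001 -0.001  0.001] F [ 0.4 -0.3 -2.5]
```

View pics/m4.png

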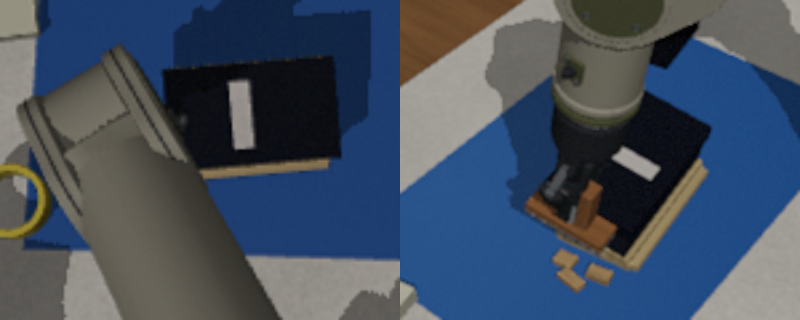

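All three chips now lie on the mat beside the box, at about (565,258), (571,280) and (600,275) in the side half. The seal is fully visible. I'll re-measure the seal from the saved top and side views.

inch_along(
  offsets=[
    [[0,0,-0.32,0,0,0],[0,0,-0.32,0,0,0],[0,0,-0.48,0,0,0],[0,0,0,0,0,0]],
  ],
)

```text
clock: 9.57
tool_pos: [0.4955, 0.1661, 0.2157]
eef_rot: [-0.006, 0.993, 0.056, 0.102]
contact_force: [0.2, 0.3, -2.9]
opening: 0.274
grip_force: 59.6
```

```bash
python3 - <<'E'
from h import *
n=RL.apply([0,0,1])
b=grab('wrist','4')
for nm,c,r in(('top',load('top','4'),(240,160,285,205)),('side',load('side','4'),(240,170,275,210)),('wrist',b,(0,0,512,384))):
    for A,m,p in blobs(c,r,(0,0,100),(180,60,255),60):
        rc=cv2.minAreaRect(p.astype(np.float32)); bp=cv2.boxPoints(rc)
        q=RL.inv().apply(np.array([on(c,*k,p=C,n=n) for k in [m,*bp]])-C)[:,:2].round(4)
        if abs(q[0]).max()<.08: print(nm,A,m.round(1),q.tolist())
go(lid(.001,.014,.12),RL*DOWN)
E
```

```text
top 189 [260.  182.6] [[0.0011, 0.0148], [0.0409, 0.0264], [0.0409, 0.0032], [-0.0387, 0.0034], [-0.0386, 0.0267]]
side 162 [260.  186.1] [[-0.0089, 0.0142], [0.0186, 0.0273], [0.0226, 0.0012], [-0.0355, 0.0009], [-0.0386, 0.0267]]
wrist 3212 [417.8 195.2] [[0.0039, 0.0122], [-0.0384, 0.025], [0.0452, 0.025], [0.0421, 0.0001], [-0.0421, -0.0023]]
t 9.62 move [-0.0026  0.1254  0.0007] turn [ 0.    -0.003 -0.002] F [ 0.  -0.1 -2.6]
```

Converted, 0.025 m is 0.4, -0.0003 m is -0.0048, -0.002 rad is -0.02.

inch_along(
  offsets=[
    [[-0.0048,0.4,0,0,0,0],[-0.0048,0.4,0,0,0,0],[-0.0048,0.4,0,0,0,0],[-0.0048,0.4,0,0,0,0],[-0.0048,0.4,0,0,0,0],[0,0,0,0,-0.03,-0.02],[0,0,0,0,0,0]],
  ],
)

```text
clock: 10.5
tool_pos: [0.5069, 0.0422, 0.2122]
eef_rot: [-0.006, 0.993, 0.058, 0.098]
contact_force: [-0.3, -0.2, -2.2]
opening: 0.271
grip_force: 59.6
```

```bash
python3 -c "
from h import *
go(lid(.002,.0145,.0407),RL*DOWN)
b=grab('wrist','5');cv2.imwrite('pics/w5.png',b['pixels'][:,:,::-1])"
```

```text
t 10.5 move [0.0011 0.0009 0.0787] turn [-0.001  0.004  0.001] F [-0.3 -0.2 -2.2]
```

View pics/w5.png

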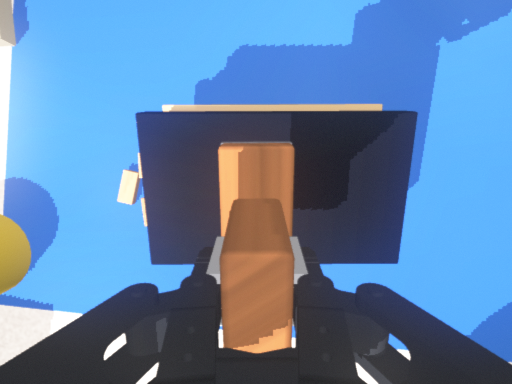

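The wrist view shows the sole at columns 219–293 with its far edge at row 143, parallel to the lid edge and over the seal. The seal's tip just peeks out at row 142. I'll descend to a few mm above the lid.

Converted, 0.02 m is 0.32, 0.015 m is 0.24, 0.003 rad is 0.03.

inch_along(
  offsets=[
    [[0.016,0.016,0.32,0,0.03,0],[0,0,0.32,0,0,0],[0,0,0.24,0,0,0],[0,0,0.128,0,0,0],[0,0,0.064,0,0,0],[0,0,0,0,0,0],[0,0,0,0,0,0]],
  ],
)

```text
clock: 11.42
tool_pos: [0.5218, 0.0426, 0.1483]
eef_rot: [-0.006, 0.993, 0.058, 0.101]
contact_force: [0.2, 0.3, -2.7]
opening: 0.272
grip_force: 59.6
```

```bash
python3 - <<'E'
from h import *
from plant import manip, cam, read_state
b=load('wrist','5'); T=np.array([.5069,.0422,.2122]); r=rot([-.006,.993,.058,.098])
print('pred far sole corners',proj(b,r.apply([[.05,-.018,.0287],[.05,.018,.0287]])+T).round(1))
print('pred lid far',proj(b,[lid(.061,.102,0),lid(.061,-.102,0)]).round(1))
go(lid(.002,.0145,.0407),RL*DOWN)
E
```

```text
pred far sole corners [[214.8 146.2]
 [292.1 146.2]]
pred lid far [[134.8 114.4]
 [417.6 114.9]]
t 11.43 move [-0.0011 -0.0004  0.0131] turn [-0.    -0.002  0.001] F [ 0.2  0.3 -2.7]
```

Converted, 0.003 m is 0.048, -0.001 m is -0.016, -0.001 rad is -0.01.

inch_along(
  offsets=[
    [[-0.016,0,0.048,0,-0.01,0],[0,0,0.048,0,0,0],[0,0,0.016,0,0,0],[0,0,0.016,0,0,0],[0,0,0.016,0,0,0],[0,0,0,0,0,0],[0,0,0,0,0,0]],
  ],
)

```text
clock: 12.3
tool_pos: [0.5223, 0.0426, 0.1388]
eef_rot: [-0.006, 0.993, 0.058, 0.1]
contact_force: [-1.2, -1.1, -1.6]
opening: 0.273
grip_force: 59.8
```

```bash
python3 -c "
from h import *
from plant import manip, cam, read_state
go(lid(.002,.0145,.0407),RL*DOWN);s=read_state();print(RL.inv().apply(s['contact_force']),s['ft_torque'])"
```

```text
t 12.3 move [ 0.0003 -0.0005  0.0037] turn [-0.     0.     0.001] F [-1.2 -1.1 -1.6]
[-1.55944262 -0.95216238 -1.30724557] [-0.16398984  0.69047043 -0.03335135]
```

inch_along(
  offsets=[
    [[0,0,0.016,0,0,0],[0,0,0.016,0,0,0],[0,0,0,0,0,0],[0,0,0,0,0,0]],
  ],
)

```text
clock: 12.8
tool_pos: [0.5228, 0.0427, 0.1369]
eef_rot: [-0.006, 0.993, 0.058, 0.1]
contact_force: [-3.1, -0.7, 1.5]
opening: 0.277
grip_force: 60.1
```

```bash
cat > f.py <<'E'
from h import *
from plant import manip, cam, read_state
go(lid(.002,.0145,.0407),RL*DOWN);s=read_state();print(RL.inv().apply(s['contact_force']).round(2),s['ft_torque'].round(2))
E
python3 f.py
```

```text
t 12.8 move [ 0.0002 -0.0004  0.0017] turn [-0.    -0.     0.001] F [-3.1 -0.7  1.5]
[-2.83 -0.35  2.1 ] [-0.13  0.76  0.  ]
```

inch_along(
  offsets=[
    [[0,0,0.016,0,0,0],[0,0,0,0,0,0],[0,0,0,0,0,0]],
  ],
)

```text
clock: 13.18
tool_pos: [0.523, 0.0428, 0.1359]
eef_rot: [-0.006, 0.993, 0.058, 0.1]
contact_force: [-4.1, 0.0, 2.3]
opening: 0.273
grip_force: 60.3
```

```bash
python3 f.py
```

```text
t 13.18 move [ 0.0002 -0.0004  0.0006] turn [-0.    -0.     0.001] F [-4.1  0.   2.3]
[-3.49  0.49  3.02] [-0.17  0.77 -0.01]
```

Converted, -0.007 m is -0.112, -0.005 m is -0.08.

inch_along(
  offsets=[
    [[0,0,-0.08,0,0,0],[0,0,-0.112,0,0,0],[0,0,0,0,0,0],[0,0,0,0,0,0],[0,0,0,0,0,0]],
  ],
)

```text
clock: 13.8
tool_pos: [0.5205, 0.0424, 0.1474]
eef_rot: [-0.006, 0.993, 0.058, 0.099]
contact_force: [0.9, -0.3, -2.3]
opening: 0.276
grip_force: 59.5
```

```bash
python3 f.py
python3 - <<'E'
from h import *
b=grab('side','6');w=grab('wrist','6')
cv2.imwrite('pics/m6.png',np.hstack([cv2.resize(b['pixels'][130:230,195:320,::-1],(480,384)),cv2.resize(w['pixels'][100:340,110:410,::-1],(320,256)).repeat(1,0) if 0 else cv2.copyMakeBorder(cv2.resize(w['pixels'][:,:,::-1],(320,240)),0,144,0,0,0)]))
E
```

```text
t 13.8 move [ 0.0004 -0.0004  0.0124] turn [-0.     0.     0.001] F [ 0.9 -0.3 -2.3]
[ 0.38 -0.42 -2.38] [-0.05  0.39  0.03]
```

View pics/m6.png

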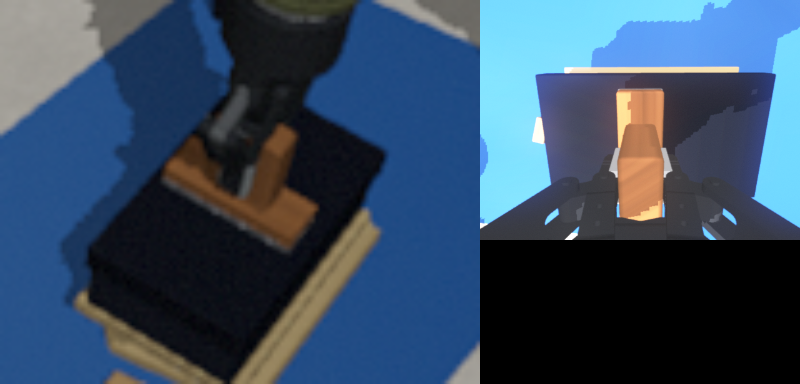

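Side crop: the sole sits just above the lid with an even felt edge from (165,180) to (290,245), parallel to the lid and over the seal. I'll press again with the same alignment.

inch_along(
  offsets=[
    [[0,0,0.064,0,0,0],[0,0,0.048,0,0,0],[0,0,0.016,0,0,0],[0,0,0.016,0,0,0],[0,0,0,0,0,0],[0,0,0,0,0,0]],
  ],
)

```text
clock: 14.65
tool_pos: [0.5223, 0.0427, 0.1388]
eef_rot: [-0.006, 0.993, 0.058, 0.1]
contact_force: [-2.4, -0.3, -0.5]
opening: 0.27
grip_force: 59.6
```

```bash
python3 f.py
```

```text
t 14.65 move [ 0.0003 -0.0004  0.0037] turn [-0.     0.     0.001] F [-2.4 -0.3 -0.5]
[-2.5   0.   -0.03] [-0.07  0.64 -0.05]
```

inch_along(
  offsets=[
    [[0,0,0.016,0,0,0],[0,0,0.016,0,0,0],[0,0,0,0,0,0],[0,0,0,0,0,0]],
  ],
)

```text
clock: 15.15
tool_pos: [0.5228, 0.0427, 0.1369]
eef_rot: [-0.006, 0.993, 0.058, 0.1]
contact_force: [-2.5, 0.0, 1.7]
opening: 0.274
grip_force: 60.0
```

```bash
python3 f.py
```

```text
t 15.15 move [ 0.0002 -0.0004  0.0016] turn [-0.    -0.     0.001] F [-2.5  0.   1.7]
[-2.07  0.32  2.13] [-0.14  0.74  0.03]
```

Converted, 0.001 m is 0.016.

inch_along(
  offsets=[
    [[0,0,0.016,0,0,0],[0,0,0.016,0,0,0],[0,0,0,0,0,0],[0,0,0,0,0,0],[0,0,0,0,0,0]],
  ],
)

```text
clock: 15.78
tool_pos: [0.5232, 0.0428, 0.1349]
eef_rot: [-0.006, 0.993, 0.058, 0.1]
contact_force: [-3.9, 0.5, 3.4]
opening: 0.275
grip_force: 60.3
```

```bash
python3 f.py
python3 - <<'E'
from h import *
b=grab('side','7');t=grab('top','7')
cv2.imwrite('pics/m7.png',np.hstack([cv2.resize(b['pixels'][130:230,195:320,::-1],(480,384)),cv2.resize(t['pixels'][120:270,150:275,::-1],(320,384))]))
E
python3 f.py
```

```text
t 15.78 move [ 0.0002 -0.0004 -0.0004] turn [-0.    -0.     0.001] F [-3.9  0.5  3.4]
[-3.02  0.99  4.06] [-0.13  0.8  -0.03]
t 15.88 move [ 0.0002 -0.0004 -0.0004] turn [-0.    -0.     0.001] F [-4.  -0.1  4.2]
[-3.08  0.36  4.91] [-0.11  0.83 -0.03]
```

View pics/m7.png

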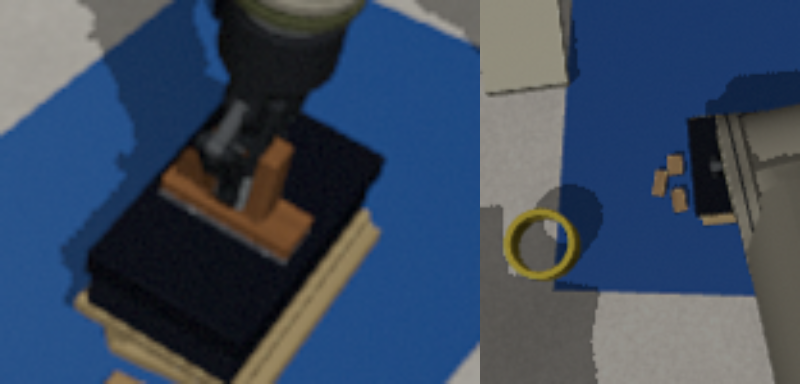

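The sole lies flat on the lid over the seal, the three chips are on the mat at about (675,165), (660,182) and (680,200), and the tape and blanks haven't moved. Normal force is about 6.9 N, which puts the lid near 6 mm.

```bash
python3 -c "
from plant import manip, cam, read_state
print(manip.sign_off())"
```

```text
the job is handed in; nothing more can be done
None
```

I swept all three chips off the lid onto the table with the block, and handed the job in at about 16 s with the sole held flat over the seal, still gripped; by force (about 6.9 N) and tool position the lid is about 6 mm down. I lifted off once after a first light press to check alignment, then pressed again; no verdict came back.

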